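Empty the offcut tray of a metalwork bench

TASK

Slide the offcut tray forward from under its riser until it is clear of the overhanging shelf and leave it flat on the bench while you gather every metal offcut lying on the bench into it. Then carry the tray over and tip the whole lot into the scrap tub, and finally slide the empty tray back home under the riser, with all offcuts in the tub. Do not disturb the steel block or the jar.

Things in the scene. Friction and masses are not known exactly. Their poses are not given: they have to be found in the camera images.
- riser: Fixed wooden bench riser (low shelf), left or right of the middle. Origin at bench level under the middle of its front lip; x points back into it (the tray slides out along -x). Board 170 mm wide (y), from x=0 to 145 mm, underside 40, top 55 mm above the bench. 140 mm between its side legs; a low back rail stops the tray's far end at x=115 mm (tray origin at x=30 mm).
- tray: Loose dark steel scoop tray, 0.2-0.33 kg, 170 mm (x) by 100 mm (y). Origin at the centre of its underside. Floor 4 mm; side and front (-x) walls 4 mm thick, 25 mm high; far (+x) end open. Grip tab upright at x=-80 mm: 10 mm thick (x), 44 mm wide (y), top 62 mm high. Starts flat under the riser, x along the riser's x, origin 16 to 28 mm behind the lip, so the tab stands 52 to 64 mm in front of it.
- tray_tab (a point): Grip point in the middle of the tray's tab: tray frame (-80, 0, 48) mm, 14 mm below the tab's top.
- tray_end (a point): Middle of the tray's open far edge, at floor level: tray frame (85, 0, 4) mm.
- tub: Fixed grey open scrap tub, 170 by 170 mm outside, 100 mm high, walls and floor 4 mm. Origin at the centre of its underside. It stands on the other side of the middle from the riser.
- bench_offcut1: Aluminium square-bar offcut lying loose on the bench at the start, 32 mm (x) by 20 mm (y) by 20 mm (z), 35 g, origin at its centre. Three to five of the six bench offcuts are present.
- bench_offcut2: Aluminium square-bar offcut lying loose on the bench at the start, 32 mm (x) by 20 mm (y) by 20 mm (z), 35 g, origin at its centre. Three to five of the six bench offcuts are present.
- bench_offcut3: Aluminium square-bar offcut lying loose on the bench at the start, 32 mm (x) by 20 mm (y) by 20 mm (z), 35 g, origin at its centre. Three to five of the six bench offcuts are present.
- bench_offcut4: Aluminium square-bar offcut lying loose on the bench at the start, 32 mm (x) by 20 mm (y) by 20 mm (z), 35 g, origin at its centre. Three to five of the six bench offcuts are present.
- bench_offcut5: Aluminium square-bar offcut lying loose on the bench at the start, 32 mm (x) by 20 mm (y) by 20 mm (z), 35 g, origin at its centre. Three to five of the six bench offcuts are present.
- bench_offcut6: Aluminium square-bar offcut lying loose on the bench at the start, 32 mm (x) by 20 mm (y) by 20 mm (z), 35 g, origin at its centre. Three to five of the six bench offcuts are present.
- tray_offcut1: Aluminium square-bar offcut lying in the tray at the start, 32 mm (x) by 20 mm (y) by 20 mm (z), 35 g, origin at its centre. One to three of the three are present. Friction with the tray lets offcuts slide off once it tilts beyond about 26 to 36 degrees.
- tray_offcut2: Aluminium square-bar offcut lying in the tray at the start, 32 mm (x) by 20 mm (y) by 20 mm (z), 35 g, origin at its centre. One to three of the three are present. Friction with the tray lets offcuts slide off once it tilts beyond about 26 to 36 degrees.
- tray_offcut3: Aluminium square-bar offcut lying in the tray at the start, 32 mm (x) by 20 mm (y) by 20 mm (z), 35 g, origin at its centre. One to three of the three are present. Friction with the tray lets offcuts slide off once it tilts beyond about 26 to 36 degrees.
- bench_block: Bystander: loose steel bench block 60 by 80 by 25 mm, 0.95 kg, beyond the offcuts.
- jar: Bystander: glass jar, 52 mm across, 75 mm high, standing on top of the riser near its back (centre 85 to 110 mm behind the lip; its top 130 mm above the bench).

How it is judged:
By the outcome, as a careful person would: the job done as asked, in the order asked, and still so for the second after the job is handed in, with the robot touching nothing.
Of bench_offcut1, bench_offcut2, bench_offcut3, bench_offcut4, bench_offcut5, bench_offcut6 only 3 to 5 are there at a start; the rules pass over those that are not, and their reading is None.
Of tray_offcut1, tray_offcut2, tray_offcut3 only 1 to 3 are there at a start; the rules pass over those that are not, and their reading is None.
At some moment in a run one of bench_offcut1, bench_offcut2, bench_offcut3, bench_offcut4, bench_offcut5, bench_offcut6 may be knocked a few centimetres aside while the robot is not near it.
It also fails if it takes over 210 s, if anything falls off the work surface, if the arm or the gripper's body presses on something with over 40 N, if the wrist force passes 120 N, or if a joint passes its speed limit or range.

ROBOT

A 6-joint arm with a two-finger parallel gripper is mounted at the origin on the work surface. World frame = base frame: x ahead of the robot, y to its left, z up, the work surface at z = 0. Lengths are in mm, angles in rad, forces in N, time in s.
With the tool pointing down it reaches from about 350 to 950 mm from the base axis. Payload 17.4 kg.
Tool frame: the origin (TCP) lies midway between the tips of the shut fingers; the grasp point (between the pads) lies 19 mm behind it (manip.grip_point_offset is the distance from the TCP to the grasp point, in mm); z points along the fingers, y is the line along which they close (so a half turn about z gives the same grasp; the last joint's range is limited). The gripper opens to 93 mm and grips with 3 to 60 N. Pads are 15 mm wide; open, the fingers measure 128 mm over their backs; the gripper's body (75 mm by 188 mm) begins 65 mm behind the grasp point.
Start: joints at [1.137, 0.116, 1.442, -0, 1.584, -0.038], TCP at [260.252, 622.817, 218.646] pointing down, gripper open.
Joint ranges: [-2.83, 2.83], [-0.83, 2.19], [0.07, 2.5], [-1.14, 4.28], [0.01, 3], [-2.97, 2.97]. Speed limits (rad/s): [1.89, 1.89, 2.22, 3.14, 3.14, 3.14].

INTERFACE

Orientations are given as [roll, pitch, yaw] about the fixed x, y, z axes, in that order (R = Rz(yaw) Ry(pitch) Rx(roll)).
In Python, from plant import manip gives the robot as it stands. Calls block until the motion is done:
- manip.move_pose(position, orientation): joint-space move of the TCP to a pose.
- manip.move_linear(position, speed=150, ori=None): straight line of the TCP; ori=None keeps the orientation; speed is the mean speed in mm/s.
- manip.move_j(angles): joint-space move.
- manip.open_gripper() and manip.close(): open the fingers fully, or close them until they stop; the grip force is fixed at half the most.
- manip.pause(seconds).
- manip.solve_ik(position, orientation): joint angles nearest the present ones, or None.
- manip.grab_frame(name): name is "side" or "top" or "wrist"; returns the picture (420x560x3 uint8, red, green, blue); there is no depth.
- manip.get_calibration(name): a dict with "camera_matrix" (3x3 intrinsics, pixels), "position" and "attitude" of the camera in the world; the wrist camera has in their place "hand_eye" (4x4, takes a point from camera to tool coordinates, whose origin is the TCP and whose axes are the flange's). Camera axes: x right, y down, z forward; pixel columns grow to the right and rows downward; lengths in mm; the calibration is good to about 2 mm. A picture is of the moment at which its call begins: read the wrist's pose just before it. get_calibration takes no time and is no camera call.
A pose or a line that the arm cannot do raises manip.Unreachable and nothing moves.
- manip.finish_job(): hands the job in; it is judged then, once.
Readings, each from a call of its own:
- manip.read_clock(): time.
- manip.read_q(): joint angles.
- manip.read_dq(): joint speeds.
- manip.read_joint_efforts(): joint torques, N m.
- manip.read_ee_pos(): TCP position.
- manip.read_eef_rot(): TCP orientation.
- manip.read_wrist_force(): force on the tool from outside, world axes, zero at the start.
- manip.read_torque(): the same for the moment, N m.
- manip.read_opening(): finger opening in mm.
- manip.read_gripper_force(): force on a finger pad.
Only numpy, scipy, OpenCV 4.12 (cv2) and the standard library are available. Lean on these libraries where they do the work, as an engineer would, in place of code of your own. Each camera call takes 0.05 s, during which the arm holds its last target. There are 200 camera calls.

## Working session

There is one attempt and no reset: what is moved stays moved. The work goes in short steps, each a Python script; the robot and the scene stay as the last script left them, time stands still between calls to the robot, and variables do not carry over. Pictures are saved under pics/ and viewed, at most 14 in all, crops included, and the job is handed in when it is done.

```bash
ls; mkdir -p pics; python3 - <<'E'
from plant import manip
import cv2,numpy as np
for n in("top","side"):
    cv2.imwrite(f"pics/{n}0.png",manip.grab_frame(n)[:,:,::-1])
np.set_printoptions(suppress=True,precision=4)
for n in("top","side","wrist"):print(n,manip.get_calibration(n))
print(manip.read_clock(),manip.read_eef_rot(),manip.read_opening(),manip.grip_point_offset)
E
```

```text
pics
plant.py
top {'camera_matrix': array([[421.9345,   0.    , 272.4074],
       [  0.    , 421.9345, 218.5226],
       [  0.    ,   0.    ,   1.    ]]), 'position': array([508.633 ,  -6.9359, 983.8623]), 'attitude': array([-3.0453,  0.017 , -1.5971])}
side {'camera_matrix': array([[432.7805,   0.    , 272.1296],
       [  0.    , 432.7805, 215.3084],
       [  0.    ,   0.    ,   1.    ]]), 'position': array([ 372.458 , -633.0574,  596.6919]), 'attitude': array([-2.2413, -0.0009, -0.4022])}
wrist {'camera_matrix': array([[359.7091,   0.    , 282.685 ],
       [  0.    , 359.7091, 204.6216],
       [  0.    ,   0.    ,   1.    ]]), 'hand_eye': array([[   0.0003,   -0.9579,   -0.2871,   79.9073],
       [   1.    ,   -0.    ,    0.001 ,   -1.0739],
       [  -0.0009,   -0.2871,    0.9579, -165.355 ],
       [   0.    ,    0.    ,    0.    ,    1.    ]])}
0.1 [-3.1405 -0.      2.7459] 92.6855886057199 18.8
```

View pics/top0.png

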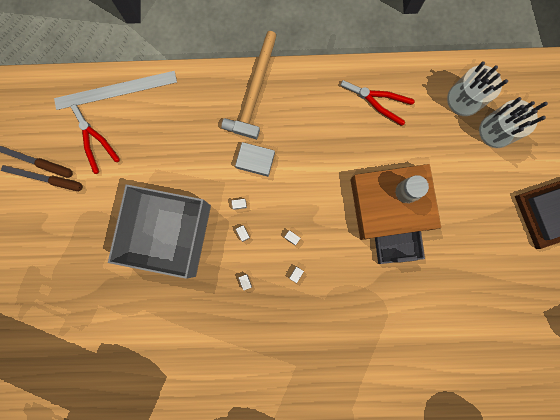

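View pics/side0.png

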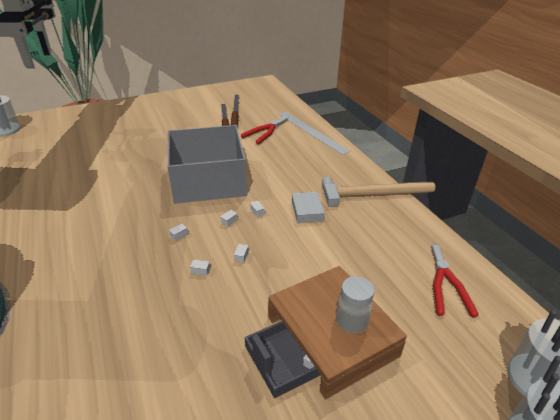

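```bash
cat > h.py <<'E'
from plant import manip
import cv2,numpy as np
from scipy.spatial.transform import Rotation as Ro
np.set_printoptions(suppress=True,precision=3)
def ray(px,name="top"):
    c=manip.get_calibration(name);K=c["camera_matrix"]
    d=np.c_[np.atleast_2d(px),np.ones(len(np.atleast_2d(px)))]@np.linalg.inv(K).T
    return np.array(c["position"]),d@Ro.from_euler("xyz",c["attitude"]).as_matrix().T
def plane(px,z,name="top"):
    p,d=ray(px,name);return p+d*((z-p[2])/d[:,2])[:,None]
def grab(n,save=None):
    im=np.ascontiguousarray(manip.grab_frame(n)[:,:,::-1])
    if save:cv2.imwrite(f"pics/{save}.png",im)
    return im
def offcuts(im,z=20,thr=195):
    """bright neutral blobs in a top picture -> [x,y,long-axis angle,area,px]"""
    hsv=cv2.cvtColor(im,cv2.COLOR_BGR2HSV)
    m=((hsv[...,2]>thr)&(hsv[...,1]<45)).astype(np.uint8)
    out=[]
    for c in cv2.findContours(m,cv2.RETR_EXTERNAL,cv2.CHAIN_APPROX_NONE)[0]:
        a=cv2.contourArea(c)
        if a<25 or a>400:continue
        w=plane(c[:,0].astype(float),z)[:,:2].astype(np.float32)
        (x,y),(l,s),ang=cv2.minAreaRect(w)
        if l<s:l,s,ang=s,l,ang+90
        out.append([x,y,np.radians(ang)%np.pi,l,s,*c[:,0].mean(0)])
    return np.array(out)
E
python3 - <<'E'
from h import *
im=cv2.imread("pics/top0.png")
print(offcuts(im))
print("riser top",plane([(362,240),(441,229),(352,176),(430,165)],55)[:,:2])
print("tub rim",plane([(122,180),(208,200),(189,277),(109,263)],100)[:,:2])
print("tab top",plane([(400,262)],62))
print("block",plane([(241,142),(275,150),(268,175),(234,167)],25)[:,:2])
c1=cv2.resize(im[150:290,330:460],None,fx=4,fy=4,interpolation=2)
c2=cv2.resize(cv2.imread("pics/side0.png")[310:400,230:350],None,fx=3,fy=3,interpolation=2)
H=max(c1.shape[0],c2.shape[0])
c2=cv2.copyMakeBorder(c2,0,H-c2.shape[0],0,0,0)[:, :270]
cv2.imwrite("pics/c.png",np.hstack([c1,c2]))
E
```

```text
[[459.446  73.67    0.352  30.508  18.491 244.579 282.026]
 [473.272 -43.704   2.569  30.158  18.551 296.417 274.417]
 [557.955 -37.037   0.899  30.537  18.77  292.    237.219]
 [571.5    77.251   0.442  29.899  17.407 242.139 232.583]
 [639.734  84.298   1.668  30.597  18.771 238.333 203.205]]
riser top [[ 545.981 -188.745]
 [ 565.398 -362.362]
 [ 688.914 -173.204]
 [ 708.594 -347.252]]
tub rim [[686.04  324.938]
 [637.641 141.249]
 [476.867 182.807]
 [510.285 350.914]]
tab top [[ 495.962 -267.026   62.   ]]
block [[782.574  75.273]
 [761.147  -3.308]
 [702.801  14.414]
 [723.92   92.619]]
```

View pics/c.png

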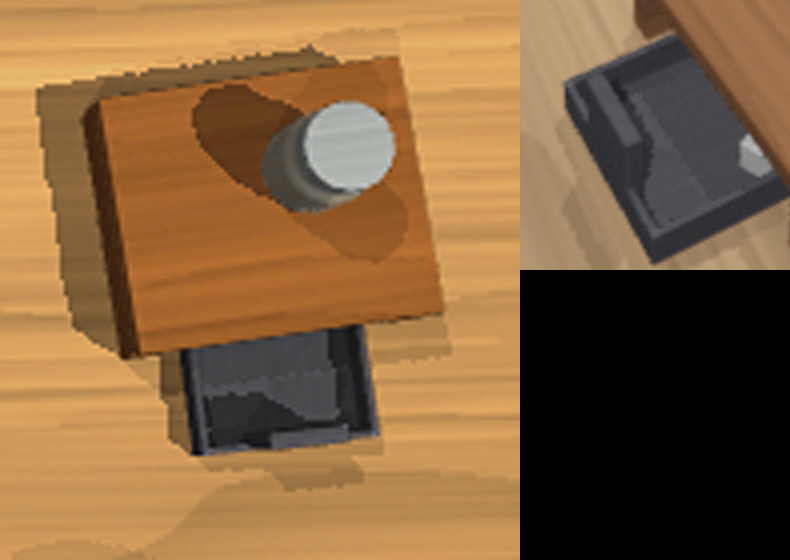

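```bash
cat >> h.py <<'E'
def frame4(px,z):  # corners FL,FR,BL,BR (riser) -> centre, xdir angle
    w=plane(px,z)[:,:2];x=(w[2]+w[3]-w[0]-w[1])/2;y=(w[0]+w[2]-w[1]-w[3])/2
    v=x/np.linalg.norm(x)+np.array([y[1],-y[0]])/np.linalg.norm(y)
    return w.mean(0),np.arctan2(v[1],v[0]),np.linalg.norm(x),np.linalg.norm(y)
def down(yang): # tool pointing down, tool y along yang
    y=np.array([np.cos(yang),np.sin(yang),0]);z=np.array([0,0,-1.]);return np.c_[np.cross(y,z),y,z]
def rpy(R):return Ro.from_matrix(R).as_euler("xyz")
def traypose(end,phi,tilt,s):
    """TCP pose putting the tray's open edge at end, tray x along phi, nose down by tilt; s=+-1 tool y = s*tray x"""
    Rt=Ro.from_euler("ZY",[phi,tilt]).as_matrix()
    R=Rt@np.c_[[0,s,0],[s,0,0],[0,0,-1]].astype(float)
    off=np.array([-80-85,0,29.2-4])
    return np.array(end)+Rt@off,rpy(R)
E
python3 - <<'E'
from h import *
c,th,lx,ly=frame4([(365,238.8),(440.75,228.2),(355,175),(430,164.2)],55)
o=c-72.5*np.array([np.cos(th),np.sin(th)])
tab=plane([(407.7,258.7)],62)[0,:2]
R=np.array([[np.cos(th),np.sin(th)],[-np.sin(th),np.cos(th)]])
print("riser o",o,"th",th,lx,ly,"tab",tab,"in riser",R@(tab-o))
ct,tt,a,b=frame4([(189,277),(109,263),(208,200),(122,180)][::-1],100);print("tub",ct,tt,a,b)
ct=plane([(122,180),(208,200),(189,277),(109,263)],100)[:,:2].mean(0)
for s in(1,-1):
  q=manip.solve_ik([*tab,30],rpy(down(th+(0 if s>0 else np.pi))));print(s,q)
for deg in range(-180,180,15):
  for s in(1,-1):
    ph=np.radians(deg);ok=[]
    for t in(0,20,40,55,65):
      e=np.array([*(ct-np.array([np.cos(ph),np.sin(ph)])*25),100 if t>30 else 150])
      ok.append(manip.solve_ik(*traypose(e,ph,np.radians(t),s)) is not None)
    if ok[0]:print(deg,s,ok)
E
```

```text
riser o [ 557.176 -279.075] th 0.10925000514787768 143.67444802294787 168.04210748601494 tab [ 502.623 -283.99 ] in riser [-54.764   1.063]
tub [577.708 249.977] -1.7840728052671866 171.6191457298228 180.59220301428363
1 [-0.558  0.022  1.856  0.     1.264 -0.668]
-1 [-0.558  0.022  1.856 -0.     1.264  2.474]
-180 1 [True, True, True, True, True]
-180 -1 [True, True, True, True, True]
-165 -1 [True, True, True, True, True]
-150 -1 [True, True, True, True, True]
-135 1 [True, True, True, True, True]
-135 -1 [True, True, True, True, True]
-120 1 [True, True, True, True, True]
-120 -1 [True, True, True, True, True]
-105 1 [True, True, True, True, True]
-105 -1 [True, True, True, True, True]
-90 1 [True, True, True, True, True]
-90 -1 [True, True, True, True, True]
-75 1 [True, True, True, True, True]
-75 -1 [True, True, True, True, True]
-60 1 [True, True, True, True, True]
-60 -1 [True, True, True, True, True]
-45 1 [True, True, True, True, True]
-45 -1 [True, True, True, True, True]
-30 1 [True, True, True, True, True]
-30 -1 [True, True, True, True, True]
-15 1 [True, True, True, Tr
[... 200 characters left out ...]
ue, True, True, True, True]
45 1 [True, True, True, True, True]
45 -1 [True, True, True, True, True]
60 1 [True, True, True, True, True]
60 -1 [True, True, True, True, True]
75 1 [True, True, True, True, True]
75 -1 [True, True, True, True, True]
90 1 [True, True, True, True, True]
90 -1 [True, True, True, True, True]
105 1 [True, True, True, True, True]
105 -1 [True, True, True, True, True]
120 1 [True, True, True, True, True]
120 -1 [True, True, True, True, True]
135 1 [True, True, True, True, False]
135 -1 [True, True, True, True, False]
150 1 [True, True, True, True, False]
150 -1 [True, True, True, True, False]
165 1 [True, True, True, True, False]
165 -1 [True, True, True, True, False]
```

```bash
cat >> h.py <<'E'
RO=np.array([557.2,-279.1]);TH=0.109;RX=np.array([np.cos(TH),np.sin(TH)]);RY=np.array([-RX[1],RX[0]])
def rw(x,y,z):return np.array([*(RO+x*RX+y*RY),z])
DN=rpy(down(TH))
def stat(*a):print(*a,"t%.1f"%manip.read_clock(),"p",np.array(manip.read_ee_pos()),"open %.1f"%manip.read_opening(),"F",np.array(manip.read_wrist_force()),"M",np.array(manip.read_torque()),flush=True)
E
python3 - <<'E'
from h import *
m=manip
m.move_pose(rw(-54.8-20,1,190),DN);stat()
m.move_linear(rw(-74.8,1,60),200)
m.move_linear(rw(-74.8,1,29.2),60);stat()
m.close();m.pause(.3);stat("closed")
m.move_linear(rw(-212,1,29.2),90);stat("pulled")
grab("top","top1")
E
```

```text
t3.4 p [ 483.033 -285.799  189.982] open 92.9 F [ 0.272  0.947 -0.023] M [-0.034  0.063  0.022]
t4.8 p [ 482.76  -286.257   29.191] open 92.7 F [-1.006  0.172 -0.36 ] M [-0.113  0.062 -0.055]
closed t6.4 p [ 482.761 -286.251   29.232] open 9.7 F [1.593 0.325 0.846] M [-0.03  -0.211 -0.037]
pulled t8.1 p [ 346.271 -301.223   29.209] open 9.6 F [-5.171 -1.012  4.94 ] M [-0.178  0.637 -0.035]
```

View pics/top1.png

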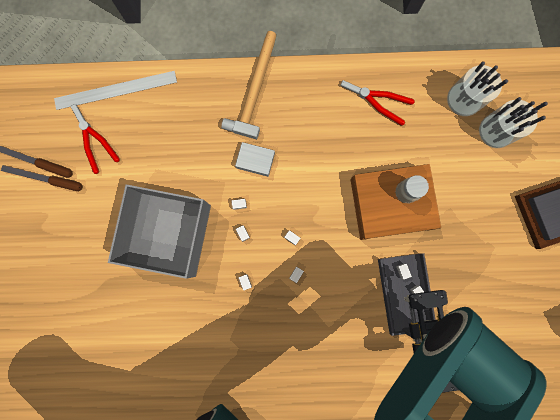

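```bash
python3 - <<'E'
from h import *
m=manip
m.open_gripper();m.pause(.2);m.move_linear(rw(-212,1,110),200)
m.move_pose([420,120,220],DN);stat()
im=grab("top","top2")
hsv=cv2.cvtColor(im,cv2.COLOR_BGR2HSV)
print(hsv[273,296],hsv[282,244],hsv[300,330],hsv[203,238])
print(offcuts(im,20));print(offcuts(im,24))
cv2.imwrite("pics/c2.png",cv2.resize(im[170:370,200:460],None,fx=3,fy=3,interpolation=2))
E
```

```text
t11.8 p [420.12  119.366 219.509] open 92.8 F [ 0.097 -0.294 -0.017] M [-0.021  0.062  0.045]
[ 17  10 235] [ 23   8 241] [ 16 142 203] [ 23   8 241]
[[ 424.106 -319.208    0.543   30.373   18.207  419.914  293.657]
 [ 459.446   73.67     0.352   30.508   18.491  244.579  282.026]
 [ 473.089  -43.587    2.569   30.592   18.551  296.417  274.444]
 [ 474.795 -288.143    0.33    30.892   18.539  404.718  271.154]
 [ 558.048  -37.088    0.921   30.469   18.885  292.212  237.242]
 [ 571.5     77.251    0.442   29.899   17.407  242.171  232.714]
 [ 639.59    84.285    1.668   30.597   19.059  238.333  203.256]
 [ 668.037 -327.355    3.085   46.94    45.733  416.792  185.021]
 [ 788.584 -584.346    2.069   61.921   16.568  524.966  131.31 ]
 [ 821.55    78.213    1.289   82.698   22.106  240.53   126.831]
 [ 856.01   461.398    0.594   63.872   18.826   78.943  117.075]
 [ 842.715 -556.783    2.088   78.071   13.22   511.708  109.277]
 [ 896.563 -217.758    3.095   17.153   16.43   364.381   91.381]
 [ 876.369 -514.051    2.132   60.554   14.279  491.204   95.429]
 [ 911.293 -186.145    1.1
[... 595 characters left out ...]
68   30.47    18.98   238.333  203.256]
 [ 667.375 -326.026    3.085   46.745   45.543  416.792  185.021]
 [ 787.422 -581.95     2.069   61.664   16.499  524.966  131.31 ]
 [ 820.251   77.86     1.289   82.355   22.014  240.53   126.831]
 [ 854.568  459.454    0.594   63.607   18.748   78.943  117.075]
 [ 841.329 -554.501    2.088   77.747   13.165  511.708  109.277]
 [ 894.953 -216.884    3.095   17.081   16.362  364.381   91.381]
 [ 874.843 -511.947    2.132   60.302   14.22   491.204   95.429]
 [ 909.622 -185.402    1.103   43.127    8.877  350.326   85.891]
 [ 908.098 -524.611    2.187   25.908   10.277  496.391   81.348]
 [ 932.601 -462.874    2.413   46.815    9.239  469.206   72.971]]
```

View pics/c2.png

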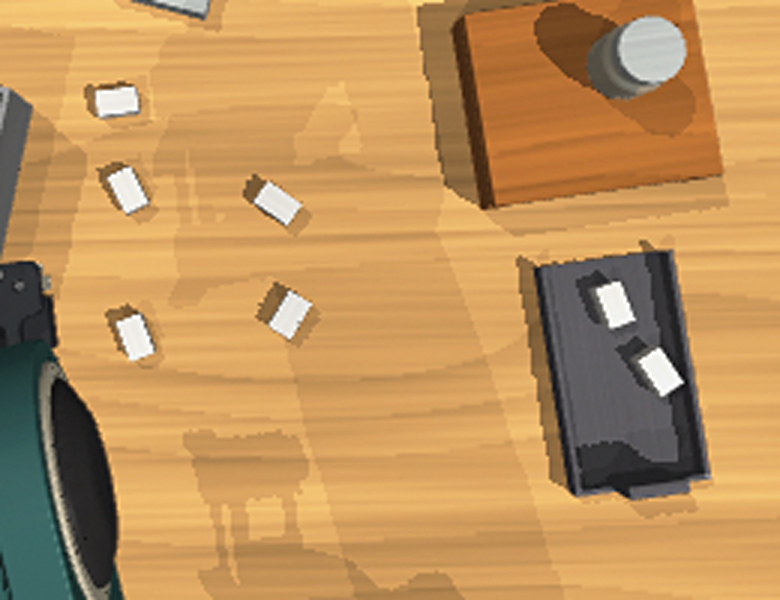

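```bash
cat >> h.py <<'E'
TO=np.array([425.8,-292.5])
def tw(x,y,z):return np.array([*(TO+x*RX+y*RY),z])
def find(near,thr=110):
    o=offcuts(grab("top"),20,thr);d=np.hypot(o[:,0]-near[0],o[:,1]-near[1]);i=d.argmin();return o[i],d[i]
def fetch(near,slot,ang=None,shift=0,tol=6,zp=10):
    """pick offcut near `near`, closing along ang (default: across its long axis), drop at tray slot"""
    m=manip;o,d=find(near);print("target",o[:5],"moved %.1f"%d)
    if d>tol:print("MOVED - not picked");return False
    a=o[2]+np.pi/2 if ang is None else ang
    u=np.array([np.cos(a),np.sin(a)]);p=o[:2]+shift*u
    a=(a-TH+np.pi/2)%np.pi-np.pi/2+TH;R=rpy(down(a))
    m.move_pose([*p,120],R);m.move_linear([*p,zp],150)
    m.close();m.pause(.1);g=m.read_opening()
    m.move_linear([*p,120],200);stat("grip %.1f"%g)
    if g<12:m.open_gripper();return False
    m.move_pose(tw(*slot,115),DN);m.move_linear(tw(*slot,29),150)
    m.open_gripper();m.pause(.15);m.move_linear(tw(*slot,115),250);return True
E
python3 - <<'E'
from h import *
manip.move_pose(tw(-20,0,150),DN)
fetch((571.5,77.3),(-48,28),ang=.3,shift=-22)
stat();grab("top","top3")
cv2.imwrite("pics/w3.png",grab("wrist"))
E
```

```text
target [571.256  76.552   0.444  30.96   18.415] moved 0.8
grip 31.7 t17.6 p [549.766  70.004 118.723] open 31.6 F [ 0.924  0.424 -0.949] M [-0.063  0.013 -0.039]
t21.5 p [ 374.803 -269.902  115.045] open 93.0 F [ 0.176  0.531 -0.515] M [-0.049  0.068  0.069]
```

View pics/w3.png

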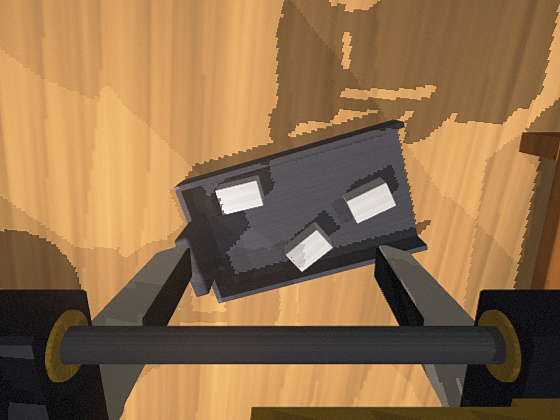

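```bash
python3 - <<'E'
from h import *
m=manip
m.move_pose([480,60,200],DN);stat()
im=grab("top","top4")
print(offcuts(im,24)[:7,:5])
cv2.imwrite("pics/c4.png",cv2.resize(im[220:370,350:490],None,fx=4,fy=4,interpolation=2))
E
```

```text
t22.9 p [479.901  59.235 199.456] open 92.9 F [ 0.684 -0.462 -1.031] M [-0.081  0.028 -0.009]
[[ 340.526 -263.053    0.347   29.982   18.627]
 [ 397.119 -299.713    0.828   30.874   19.209]
 [ 437.999 -256.613    0.578   30.53    18.6  ]
 [ 473.519  -43.388    2.569   30.889   18.859]
 [ 557.842  -36.963    0.921   30.342   18.807]
 [ 639.047   83.906    1.668   30.47    18.98 ]
 [ 667.344 -327.051    1.541   47.992   46.357]]
```

View pics/c4.png

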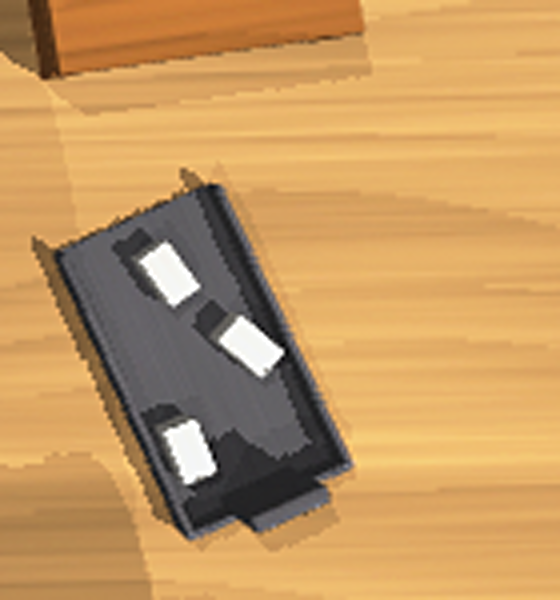

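```bash
python3 - <<'E'
from h import *
px=[(397.5,354.25),(438.25,336.75),(364.5,283),(403.75,266.25)]
c,th,lx,ly=frame4(px,25);print(c,th,lx,ly)
tab=plane([(350+290/4,220+500/4)],62)[0,:2];print("tab",tab,c-80*np.array([np.cos(th),np.sin(th)]))
s=open("h.py").read()
s=s.replace("TO=np.array([425.8,-292.5])","TO=np.array([%.1f,%.1f]);TT=%.3f;TX=np.array([np.cos(TT),np.sin(TT)]);TY=np.array([-TX[1],TX[0]])"%(*c,th))
s=s.replace("return np.array([*(TO+x*RX+y*RY),z])","return np.array([*(TO+x*TX+y*TY),z])")
s=s.replace("m.move_pose(tw(*slot,115),DN)","m.move_pose(tw(*slot,115),rpy(down(TT+np.pi/2 if a>TH else TT-np.pi/2)))")
open("h.py","w").write(s)
import importlib,h;importlib.reload(h)
for p in[(340.5,-263),(397.1,-299.7),(438,-256.6)]:
  d=np.array(p)-h.TO;print("in tray",d@h.TX,d@h.TY)
for s in(1,-1):
  for sl in((-48,0),(-48,-27),(-8,31),(-8,5)):
    print(s,sl,manip.solve_ik(h.tw(*sl,29),rpy(down(h.TT+s*np.pi/2))))
E
```

```text
[ 389.815 -273.574] 0.38521489663858766 170.22105722482553 97.25122448970644
tab [ 319.79  -304.832] [ 315.678 -303.635]
in tray -41.710235881264495 28.339128827987597
in tray -3.03646491059551 -26.931020791026853
in tray 51.05618977955501 -2.3463770357854137
1 (-48, 0) [-0.758 -0.27   2.12  -0.     1.291 -2.714]
1 (-48, -27) [-0.781 -0.209  2.071 -0.     1.28  -2.737]
1 (-8, 31) [-0.647 -0.285  2.132 -0.     1.295 -2.602]
1 (-8, 5) [-0.675 -0.23   2.088 -0.     1.283 -2.631]
-1 (-48, 0) [-0.758 -0.27   2.12  -0.     1.291  0.428]
-1 (-48, -27) [-0.781 -0.209  2.071 -0.     1.28   0.404]
-1 (-8, 31) [-0.647 -0.285  2.132 -0.     1.295  0.539]
-1 (-8, 5) [-0.675 -0.23   2.088 -0.     1.283  0.511]
```

```bash
sed -i 's/rpy(down(TT+np.pi\/2 if a>TH else TT-np.pi\/2))/rpy(down(TT-np.pi\/2))/' h.py; python3 - <<'E'
from h import *
manip.move_pose(tw(-20,0,150),rpy(down(TT-np.pi/2)))
ok=fetch((639.7,84.2),(-43,0),shift=-8) 
ok=ok and fetch((459.5,73.6),(-45,-28),ang=.352+np.pi/2,shift=-22)
stat();cv2.imwrite("pics/w5.png",grab("wrist"));grab("top","top5")
E
```

```text
target [638.776  83.736   1.668  31.532  20.787] moved 1.0
grip 19.5 t28.9 p [646.267  84.47  118.641] open 19.7 F [ 0.516  0.186 -0.289] M [-0.027  0.096 -0.002]
target [459.446  73.67    0.352  30.508  18.491] moved 0.1
grip 19.4 t37.5 p [466.57   52.985 118.77 ] open 19.5 F [-0.341 -0.115 -0.379] M [ 0.023  0.195 -0.05 ]
t41.5 p [ 358.749 -316.609  115.625] open 92.9 F [ 0.217  0.148 -0.098] M [-0.002  0.179 -0.023]
```

View pics/top5.png

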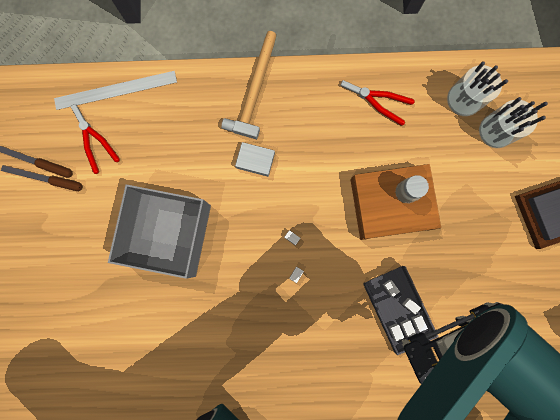

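```bash
python3 - <<'E'
from h import *
ok=fetch((473.1,-43.6),(-4,31))
ok=ok and fetch((558,-37),(-5,3))
manip.move_pose([480,60,200],DN);stat()
im=grab("top","top6")
print(offcuts(im,24)[:,:5])
cv2.imwrite("pics/c6.png",cv2.resize(im[220:370,350:490],None,fx=4,fy=4,interpolation=2))
E
```

```text
target [473.479 -43.343   2.576  30.958  19.295] moved 0.5
grip 19.8 t45.9 p [473.019 -43.284 118.746] open 19.3 F [-0.636  0.417 -1.626] M [-0.046  0.041  0.04 ]
target [558.209 -36.876   0.922  30.994  19.413] moved 0.2
grip 19.8 t53.9 p [557.719 -36.83  118.742] open 19.9 F [-0.187  0.417 -0.605] M [-0.066  0.121 -0.034]
t59.0 p [479.904  59.248 199.362] open 93.2 F [-0.578 -0.416  0.709] M [-0.078  0.051  0.036]
[[ 339.644 -264.126    0.231   30.274   18.621]
 [ 349.993 -289.394    0.334   27.686   18.216]
 [ 359.112 -315.126    0.377   30.579   18.461]
 [ 375.754 -269.132    1.989   35.954   34.052]
 [ 397.119 -299.713    0.828   30.874   19.209]
 [ 437.999 -256.613    0.578   30.53    18.6  ]
 [ 667.344 -327.051    1.541   47.992   46.357]
 [ 787.644 -582.134    2.007   63.1     16.462]
 [ 820.372   77.534    1.263   84.762   22.873]
 [ 807.554 -573.622    2.007   85.475   10.342]
 [ 841.327 -554.58     2.078   77.743   13.896]
 [ 874.843 -511.947    2.132   60.302   14.22 ]
 [ 896.152 -216.941    3.095   19.482   16.365]
 [ 909.694 -184.88     1.08    44.164   10.208]
 [ 904.29  -518.817    2.186   39.766   10.742]
 [ 925.301 -478.399    2.188   79.304   15.05 ]
 [ 931.685 -462.457    2.413   48.736    9.834]]
```

View pics/c6.png

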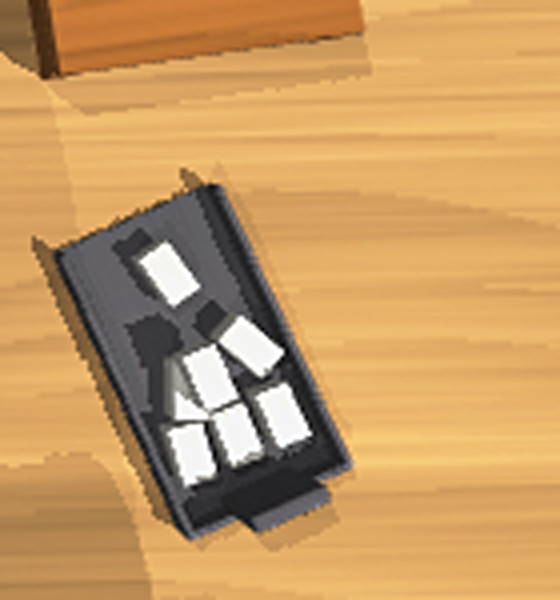

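```bash
python3 - <<'E'
from h import *
m=manip
# all-poses reachability
tab=np.array([317.5,-304.2]);R=rpy(down(TT));p=tab-24*TX
m.move_pose([*p,150],R);m.move_linear([*p,65],150);m.move_linear([*p,29.2],60);stat()
m.close();m.pause(.3);stat("closed")
cur=np.array(m.read_ee_pos())
end=np.array([*(cur[:2]+165*TX),4.]);ph=TT
for z,t in((14,0),(60,-8)):
    P,o=traypose(end+[0,0,z],ph,np.radians(t),1);m.move_linear(P,60,o);stat(z)
grab("top","top7");im=grab("side","side7");cv2.imwrite("pics/w7.png",grab("wrist"))
E
```

```text
t62.0 p [ 295.309 -313.299   29.334] open 93.4 F [ 0.135  0.448 -0.153] M [-0.079  0.043  0.011]
closed t63.6 p [ 295.279 -313.233   29.238] open 10.1 F [3.06  1.287 1.455] M [ 0.183 -0.486  0.036]
14 t64.0 p [ 295.214 -313.364   43.462] open 9.7 F [ 0.184 -0.287 -4.834] M [-0.139  0.328  0.021]
60 t64.5 p [ 293.121 -314.014   65.585] open 9.9 F [-0.189 -0.152 -5.143] M [-0.222  0.489 -0.006]
```

View pics/side7.png

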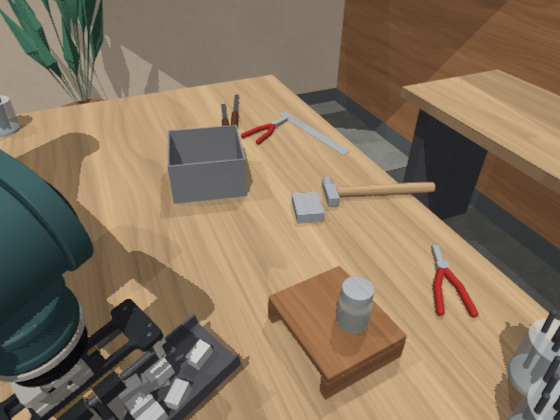

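```bash
python3 - <<'E'
from h import *
m=manip
ct=np.array([577.7,250.]);ph=1.32;u=np.array([np.cos(ph),np.sin(ph)])
cur=np.array([295.2,-313.3]);end=np.array([*(cur+165*TX),4.])
P,o=traypose(end+[0,0,150],TT,np.radians(-8),1);m.move_linear(P,120,o)
mid=np.array([520,-60,160.])
P,o=traypose(mid,.9,np.radians(-8),1);m.move_linear(P,130,o);stat()
P,o=traypose([*(ct-20*u),160],ph,np.radians(-8),1);m.move_linear(P,130,o);stat()
grab("side","side8");grab("top","top8")
E
```

```text
t67.0 p [ 415.971 -191.081  161.968] open 9.9 F [ 0.329 -0.596 -5.66 ] M [-0.412  0.294 -0.017]
t69.4 p [531.244  68.599 162.038] open 9.8 F [-0.334 -0.711 -4.453] M [-0.489  0.128 -0.033]
```

View pics/side8.png

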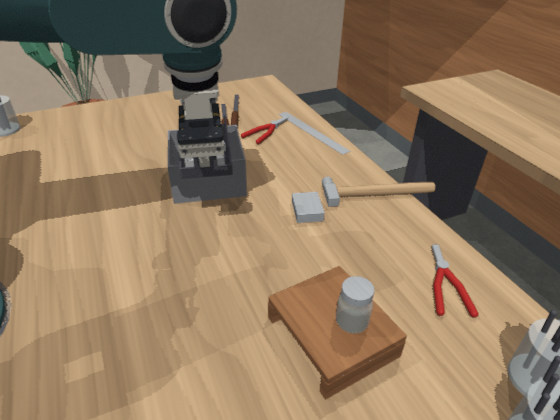

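View pics/top8.png

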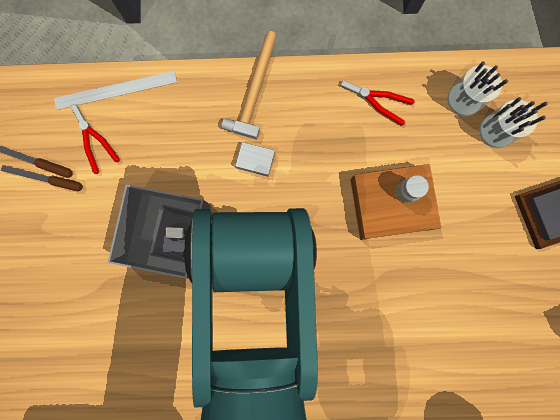

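```bash
python3 - <<'E'
from h import *
m=manip
ct=np.array([577.7,250.]);ph=1.32;u=np.array([np.cos(ph),np.sin(ph)])
e=lambda z,b=20:[*(ct-b*u),z]
for t,z in((0,132),(10,119),(20,108),(30,100),(40,93),(50,90),(60,88),(64,88)):
    P,o=traypose(e(z),ph,np.radians(t),1);m.move_linear(P,75,o)
    if t>=30:m.pause(.4);stat(t)
m.pause(1.0);stat("end")
for dz in(8,0,8,0):  # gentle shake
    P,o=traypose(e(88+dz),ph,np.radians(64),1);m.move_linear(P,100)
stat("shaken");cv2.imwrite("pics/w9.png",grab("wrist"));grab("top","top9")
E
```

```text
30 t71.4 p [540.369 104.11  204.481] open 9.9 F [-0.021 -0.11  -3.477] M [ 0.422 -0.09  -0.039]
40 t72.3 p [545.373 123.543 218.68 ] open 10.0 F [ 0.111  0.041 -1.876] M [ 0.493 -0.112 -0.006]
50 t73.2 p [551.162 146.299 232.829] open 9.8 F [-0.587 -0.893 -2.529] M [ 0.632 -0.18  -0.007]
60 t74.1 p [557.644 171.592 243.796] open 9.8 F [ 0.217 -0.083 -2.91 ] M [ 0.707 -0.194  0.026]
64 t74.8 p [560.387 182.323 247.553] open 9.7 F [-0.85   0.09  -2.756] M [ 0.767 -0.171 -0.033]
end t75.8 p [560.414 182.495 247.327] open 9.8 F [ 0.792 -0.349 -2.405] M [ 0.773 -0.18  -0.024]
shaken t76.8 p [560.254 182.417 246.499] open 9.8 F [-0.228 -0.286 -1.777] M [ 0.722 -0.143 -0.008]
```

View pics/w9.png

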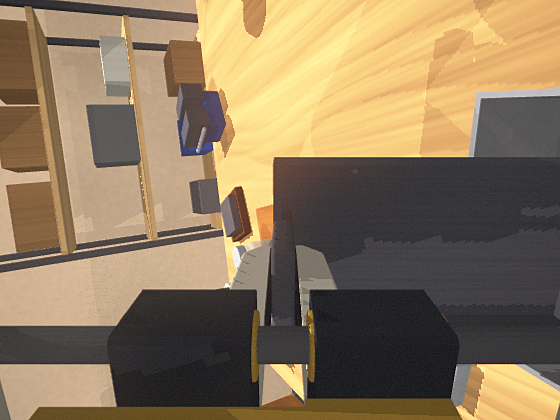

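```bash
python3 - <<'E'
from h import *
m=manip
ct=np.array([577.7,250.]);ph=1.32;u=np.array([np.cos(ph),np.sin(ph)])
for t,z in((50,95),(35,110),(20,130),(0,160)):
    P,o=traypose([*(ct-20*u),z],ph,np.radians(t),1);m.move_linear(P,120,o)
im=grab("wrist");cv2.imwrite("pics/w10.png",im)
P,o=traypose([520,-60,160.],.9,0,1);m.move_linear(P,150,o)
E=rw(-45,0,0)
for z,v in((120,150),(20,120),(7,40)):
    P,o=traypose([*E[:2],z],TH,0,1);m.move_linear(P,v,o);stat(z)
for z in(6,5,4.3,3.8):
    P,o=traypose([*E[:2],z],TH,0,1);m.move_linear(P,20,o);F=m.read_wrist_force();stat(z)
    if F[2]>2:break
im=grab("top","top10")
cv2.imwrite("pics/c10.png",cv2.resize(im[220:360,350:490],None,fx=4,fy=4,interpolation=2))
t=im[170:300,90:230];t=cv2.resize(t,None,fx=4,fy=4,interpolation=2)
c=cv2.imread("pics/c10.png");h=max(c.shape[0],t.shape[0])
f=lambda a:cv2.copyMakeBorder(a,0,h-a.shape[0],0,0,0)
cv2.imwrite("pics/v10.png",cv2.resize(np.hstack([f(t),f(c)]),None,fx=.7,fy=.7))
E
```

```text
120 t81.9 p [ 348.735 -301.598  145.399] open 9.8 F [ 0.407 -0.147 -1.731] M [-0.022  0.156  0.015]
20 t82.9 p [ 348.79  -302.213   45.981] open 10.0 F [-0.524 -0.223 -1.283] M [-0.074  0.197  0.045]
7 t83.4 p [ 348.348 -301.878   32.005] open 9.6 F [ 1.084  0.759 -2.317] M [-0.079  0.172  0.003]
6 t83.6 p [ 348.469 -301.985   31.263] open 9.6 F [-0.586 -0.589 -1.438] M [-0.084  0.193 -0.059]
5 t83.9 p [ 348.41  -301.919   30.158] open 9.5 F [ 0.44   0.181 -3.266] M [-0.082  0.176 -0.001]
4.3 t84.1 p [ 348.443 -301.92    29.465] open 9.9 F [ 0.024  0.696 -2.479] M [-0.081  0.235 -0.017]
3.8 t84.4 p [ 348.522 -302.028   29.256] open 10.0 F [-1.839  1.102  3.165] M [ 0.084  0.38  -0.014]
```

View pics/v10.png

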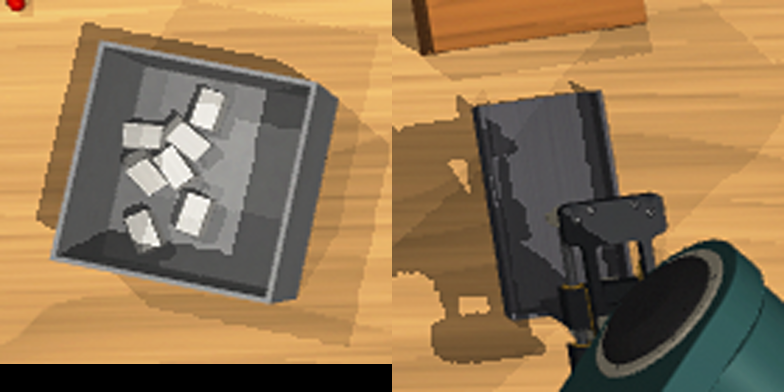

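```bash
python3 - <<'E'
from h import *
m=manip
m.move_linear(rw(-82,0,29.3),80);stat("slid")
m.open_gripper();m.pause(.2);m.move_linear(rw(-82,0,110),150)
m.move_pose(rw(-82,0,112),rpy(down(TH-np.pi/2)))
m.move_linear(rw(-82,0,32),100);m.close();m.pause(.2);stat("regrip")
for x in(-70,-65,-62,-60,-58,-57,-56):
    m.move_linear(rw(x,0,32),40);F=np.array(m.read_wrist_force());print(x,F,F[:2]@RX)
    if F[:2]@RX<-10:break
m.pause(.2);stat("home")
m.open_gripper();m.pause(.2);stat();m.move_linear(rw(x,0,160),120)
m.move_pose([480,60,220],DN);m.pause(.3);stat("away")
a=cv2.imread("pics/top0.png").astype(int);im=grab("top","top11")
print(offcuts(im,20)[:8,:5])
# tray front compared with the start: dark neutral pixels in front of the riser
for I in(a.astype(np.uint8),im):
    r=I[225:290,365:440];mk=(r.max(2)<95)&((r.max(2).astype(int)-r.min(2))<35)
    n,l,s,_=cv2.connectedComponentsWithStats(mk.astype(np.uint8));k=1+s[1:,4].argmax();print("tray blob x,y,w,h,area",s[k])
d=np.abs(a-im).max(2)>60;d=cv2.morphologyEx(d.astype(np.uint8),cv2.MORPH_OPEN,np.ones((3,3)))
n,l,s,_=cv2.connectedComponentsWithStats(d);print(s[1:][s[1:,4]>30])
E
```

```text
slid t86.2 p [ 476.493 -287.833   29.281] open 9.8 F [1.974 0.241 1.688] M [-0.034 -0.298  0.007]
regrip t91.8 p [ 475.678 -288.042   31.978] open 43.7 F [ 0.062 -0.961  0.52 ] M [-0.161  0.221 -0.087]
-70 [ 1.483 -0.719  0.401] 1.3955494558127257
-65 [ 0.706  0.743 -1.121] 0.7821926311774634
-62 [1.588 0.057 0.395] 1.5847568612410743
-60 [ 1.     0.451 -0.107] 1.0430599083876695
-58 [ 1.689 -0.903 -0.383] 1.5805496873406546
-57 [-1.363 -0.919  0.351] -1.4545217811044968
-56 [-0.755 -1.348  0.4  ] -0.8973033680871592
home t94.0 p [ 501.585 -285.186   32.013] open 43.9 F [-0.807 -0.158  0.073] M [-0.095  0.2    0.025]
t95.1 p [ 501.531 -285.179   32.007] open 93.3 F [-0.223  0.301 -1.193] M [-0.029  0.166 -0.001]
away t97.9 p [480.114  59.509 219.821] open 93.1 F [ 0.005 -0.954  0.026] M [-0.042  0.033 -0.049]
[[ 577.666  307.132    0.775   29.874   17.697]
 [ 668.005 -328.385    1.541   48.192   46.55 ]
 [ 788.807 -584.531    2.007   63.363   16.531]
 [ 821.791   77.795    1.256   85.157   22.716]
 [ 808.8   -575.984    2.007   85.831   10.385]
 [ 842.715 -556.783    2.088   78.071   13.22 ]
 [ 876.369 -514.051    2.132   60.554   14.279]
 [ 897.768 -217.816    3.095   19.564   16.434]]
tray blob x,y,w,h,area [  10    6   50   33 1277]
tray blob x,y,w,h,area [  10    6   49   34 1104]
[[  145   172    21    12   161]
 [  108   177    11     8    52]
 [  126   176    16     6    56]
 [  159   183    29     8   132]
 [   96   191    20    10   113]
 [  228   197    21    13   207]
 [  168   212     6     8    38]
 [  139   217   164   203 21392]
 [  136   228    13    11    97]
 [  281   229    19    16   178]
 [  146   244    29    17   343]
 [    0   313   138   107  7665]
 [  112   313    10     6    47]]
```

```bash
python3 -c "
from plant import manip;print(manip.finish_job())"
```

```text
the job is handed in; nothing more can be done
None
```

I handed the job in at about 98 s, well under the 210 s limit. All seven offcuts (five from the bench, two already in the tray) went into the tub. The empty tray is back under the riser, within about 2 mm of where it started. The steel block and jar show no change between the first and last pictures. On the first drop the opening fingers knocked the tray out of line; it stayed flat with its offcuts in, and I re-measured it before carrying on.

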